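# Make up the centrifuge test bucket

## Robot

A 6-joint arm with a two-finger parallel gripper is mounted at the origin on a cart in front of the work surface, level with it; the furniture and walls round the work are solid. World frame = base frame: x ahead of the robot, y to its left, z up, the work surface at z = 0. Lengths are in m, angles in rad, forces in N, time in s.
With the tool pointing down it reaches from about 0.375 to 0.9 m from the base axis. Payload 3.1 kg.
Tool frame: the origin (TCP) lies between the finger pads; the fingertips stand 22 mm ahead of it and the grasp point (between the pads) lies 3 mm ahead of it; z points along the fingers, y is the line along which they close (so a half turn about z gives the same grasp; the last joint's range is limited). The gripper opens to 87 mm and grips with 3 to 60 N. Pads are 19 mm wide; open, the fingers measure 117 mm over their backs; the gripper's body (75 mm by 190 mm) begins 51 mm behind the grasp point.
Start: joints at [-1.425, 0.527, 1.433, -0, 1.181, -0.178], TCP at [0.199, -0.592, 0.211] pointing down, gripper open.
Joint ranges: [-3.08, 3.08], [-0.75, 2.2], [0.22, 2.44], [-1.43, 4.57], [0, 2.65], [-2.85, 2.85]. Speed limits (rad/s): [2.79, 2.79, 3.14, 3.14, 3.14, 3.14].

## Interface

Orientations are given as a unit quaternion [x, y, z, w].
In Python, from rig import robot gives the robot as it stands.
- The arm moves only by the tool move_arm, never from a script. Its argument "series" is text: rows parted by semicolons, each of 6 numbers parted by spaces: the shift along the tool's x, y, z in mm, then the turn, a rotation vector about the tool's x, y, z in degrees. In form: dx dy dz ax ay az; .... A call has 1 to 8 rows; each row is the pose to reach, as a shift and turn from the pose commanded when the call began, along the tool's axes at that moment; what a row does not reach only later rows make up. A row lasts 1/12 s, in which the tool goes at most 41.7 mm and 7.16 degrees, less where a joint would pass 70% of its speed; a pose out of reach is approached as far as the arm can. A call with a gripper value outside its range is refused whole. "jaw" is the opening, from 0 (shut) to 1 (fully open), set as the call begins (left out, the last holds). The fingers move at their own pace and stop on an object; "newtons" is the grip in N (left out, the last holds). Time passes only in rows, so rows that repeat a pose let the fingers close. It gives the time, the measured TCP pose, the force, the opening and the grip force at its end, in the units of the state.
- robot.get_obs(): the state, without advancing time (a new reading comes with each control period).
- robot.camera(name): name is "side" or "top"; returns a dict with "img" (420x560x3 uint8, red, green, blue), "mtx" (3x3 intrinsics, pixels), "world_to_cam" (4x4, takes a point from world to camera coordinates). Camera axes: x right, y down, z forward; pixel columns grow to the right and rows downward; lengths in m; the calibration is good to about 2 mm. A picture is of the moment at which its call begins. There is no depth.
- robot.hand_in(): hands the job in; it is judged then, once.
Trained networks look in a picture, given as the dict that the camera call returned (one of the last four; its "shot" number tells which), for a name from the list of things; names that differ only in an ending like _2 or _b are one class to them, and where a whole thing is asked for, a point or a joint stands for the part that bears it (a point fixed in the world has none). Each returns a list of dicts, best first, with "p" (0 to 1); they miss things now and then, are a little off and sometimes report something else, mostly with a low value. They report only what shows in the picture. A call takes as long as a camera call. They do not tell look-alikes from the thing itself.
- robot.search_frame(picture, thing): "xyz" ([x, y, z] in m, in world coordinates, good to about 4 mm: the middle of the surface that is visible of it).
- robot.tip_of(picture, thing): "xyz" ([x, y, z] in m, in world coordinates, good to about 4 mm: a listed point, or the origin of a listed thing).
The state is a dict: "time": time; "q": joint angles; "joint_velocities": joint speeds; "joint_torque": joint torques, N m; "position": TCP position; "tool_rot": TCP orientation; "ft_force": force on the tool from outside, world axes, zero at the start; "moment": the same for the moment, N m; "grip_width": finger opening in m; "grip_force": force on a finger pad.
Only numpy, scipy, OpenCV 4.12 (cv2) and the standard library are available. Lean on these libraries where they do the work, as an engineer would, in place of code of your own. Each camera call takes 0.05 s, during which the arm holds its last target. There are 200 camera calls.

## Task

Make up the centrifuge bucket for a spin test: build up the nest in the bucket one piece at a time, first the widest tapered reducer, then the middle one into it, then the narrowest into that, and last the steel test weight into the narrowest. Give each piece no more than a light push, until its collar sits flat on the piece below, and leave the glue bottle, the tape roll and the screwdriver beside them where they are.

Things in the scene. Friction and masses are not known exactly. Their poses are not given: they have to be found in the camera images.
- bucket: fixed round aluminium centrifuge bucket on a dark 96 mm disc foot, with two short pins at its sides (along y): 84 mm across at the top, 70 mm tall; bore 62 mm wide at the mouth, slightly narrowing, 42 deep. Origin: centre of its underside, on the bench; z up; rim 70 mm above. Home, the wide reducer's collar rests on the rim, its centre 73 mm above this origin.
- reducer_wide_center (a point): centre (half-way up) of the wide reducer: grey plastic, loose, upright, 62 mm tall, z up. Top 34 mm: straight collar, 66 mm across (grip here); lower 28 mm: tapered spigot, 58 mm across under the collar, 50 at the foot. Open bore in the collar, 50 mm wide, 34 deep. Collar underside 3 mm below this point. Spigot fits the bucket with 2 mm play all round.
- reducer_middle_center (a point): centre (half-way up) of the middle reducer: grey plastic, loose, upright, 62 mm tall, z up. Top 34 mm: straight collar, 54 mm across (grip here); lower 28 mm: tapered spigot, 46 mm across under the collar, 38 at the foot. Open bore in the collar, 38 mm wide, 34 deep. Collar underside 3 mm below this point. Spigot fits the wide one's bore, 2 mm play all round; home, centre 34 mm above the wide one's.
- reducer_narrow_center (a point): centre (half-way up) of the narrow reducer: grey plastic, loose, upright, 62 mm tall, z up. Top 34 mm: straight collar, 43 mm across (grip here); lower 28 mm: tapered spigot, 34 mm across under the collar, 26 at the foot. Open bore in the collar, 27 mm wide, 34 deep. Collar underside 3 mm below this point. Spigot fits the middle one's bore, 2 mm play all round; home, centre 34 mm above the middle one's.
- weight_center (a point): centre (half-way up) of the test weight: bright solid steel, loose, upright, 62 mm tall, z up. Top 34 mm: round head, 32 mm across (grip here); lower 28 mm: tapered spigot, 23 mm across under the head, 17 at the foot. Head underside 3 mm below this point. Spigot fits the narrow reducer's bore, 2 mm play all round; home, centre 34 mm above the narrow one's.
- threadlock: bystander, to be left alone: small red and white squeeze bottle with a black nozzle cap, 29 mm across, 85 mm tall, loose, upright; origin: centre of its underside.
- tape_black: bystander, to be left alone: roll of black tape lying flat, 70 mm across, 24 mm tall, loose; origin: centre of its underside.
- driver_e: bystander, to be left alone: screwdriver with a black handle lying on the bench, 146 mm long (its y axis, handle at +y), 30 mm thick, loose; origin: centre of its underside.
There are look-alikes about, which are no part of the job. Leave any purple look-alike of the part that bears reducer_narrow_center alone.

How it is judged:
By the outcome, as a careful person would: the job done as asked, in the order asked, and still so for the second after the job is handed in, with the robot touching nothing.
It also fails if it takes over 112 s, if anything falls off the work surface, if the arm or the gripper's body presses on something with over 40 N, if the wrist force passes 120 N, or if a joint passes its speed limit or range.

## Working session

There is one attempt and no reset: what is moved stays moved. The work goes in short steps, Python scripts to look and compute and a tool call to move; the robot and the scene stay as the last step left them, time stands still between calls to the robot, and variables do not carry over. Pictures are saved under pics/ and viewed, at most 14 in all, crops included, and the job is handed in when it is done.

Besides the shell and the picture viewer there is one more tool, called after "Call:" as name(argument=value, ...), one argument or row to a line, values as JSON. move_arm: Moves the arm, as the interface text tells. Its arguments: {"type":"object","properties":{"series":{"type":"string"},"jaw":{"type":"number"},"newtons":{"type":"number"}},"required":["series"]}

```bash
mkdir -p pics
cat > h.py <<'E'
from rig import robot
import numpy as np, cv2
def shot(n,f=None):
    c=robot.camera(n)
    if f: cv2.imwrite('pics/'+f,c['img'][:,:,::-1])
    return c
def px(c,p):
    q=c['world_to_cam']@np.r_[p,1]; u=c['mtx']@q[:3]; return (u[:2]/u[2]).round().astype(int)
def ray(c,uv,z):
    M=c['world_to_cam'];R=M[:3,:3];o=-R.T@M[:3,3];d=R.T@np.linalg.inv(c['mtx'])@np.r_[uv,1]
    return o+d*(z-o[2])/d[2]
E
python3 - <<'E'
from h import *
s=robot.get_obs();print(s['position'],s['tool_rot'],s['time'],s['grip_width'])
for n in('top','side'):
    c=shot(n,n+'0.png')
    M=c['world_to_cam'];print(n,(-M[:3,:3].T@M[:3,3]).round(3))
    for t in['bucket','reducer_wide_center','reducer_middle_center','reducer_narrow_center','weight_center','threadlock','tape_black','driver_e']:
        print(t,[(np.round(d['xyz'],3).tolist(),round(d['p'],2),px(c,d['xyz']).tolist()) for d in robot.tip_of(c,t)[:4]])
E
```

```text
[ 0.19877624 -0.59175139  0.21025715] [ 9.86919396e-01  1.61210818e-01  1.19560483e-05 -1.08576869e-03] 0.0 0.0875019069333005
top [ 0.397 -0.012  1.058]
bucket [([0.612, 0.259, -0.005], 0.96, [162, 166])]
reducer_wide_center [([0.606, -0.014, 0.03], 0.88, [282, 165])]
reducer_middle_center [([0.436, 0.217, 0.034], 0.79, [176, 243])]
reducer_narrow_center [([0.444, -0.107, 0.032], 0.91, [326, 238]), ([0.432, -0.212, 0.03], 0.69, [375, 243])]
weight_center [([0.6, -0.272, 0.029], 0.59, [399, 167])]
threadlock [([0.463, 0.014, 0.003], 0.64, [270, 231])]
tape_black [([0.51, 0.116, 0.002], 0.68, [224, 210])]
driver_e [([0.527, -0.118, 0.001], 0.59, [329, 202])]
side [ 0.389 -0.811  0.746]
bucket [([0.614, 0.257, -0.004], 0.68, [282, 159])]
reducer_wide_center [([0.609, -0.021, 0.028], 0.73, [305, 214])]
reducer_middle_center [([0.429, 0.215, 0.03], 0.71, [218, 165]), ([0.43, -0.207, 0.031], 0.62, [240, 285]), ([0.607, -0.271, 0.032], 0.52, [335, 295])]
reducer_narrow_center [([0.444, -0.111, 0.031], 0.96, [240, 250]), ([0.432, -0.206, 0.031], 0.65, [241, 284]), ([0.53, -0.113, -0.0], 0.46, [280, 255])]
weight_center [([0.606, -0.272, 0.031], 0.91, [335, 296])]
threadlock [([0.464, 0.011, 0.003], 0.56, [242, 221])]
tape_black [([0.431, -0.203, 0.032], 0.62, [240, 283]), ([0.513, 0.118, 0.001], 0.6, [255, 192])]
driver_e [([0.531, -0.115, 0.002], 0.77, [280, 255])]
```

View pics/top0.png

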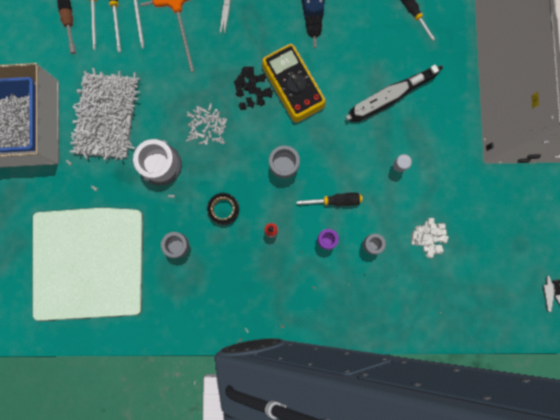

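View pics/side0.png

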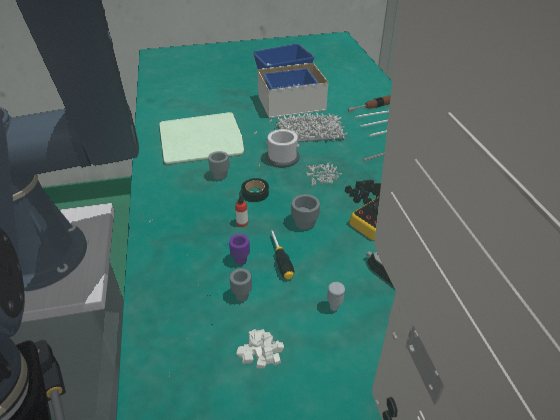

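Top view: the bucket is at (157,161), the wide reducer at (283,162) and the middle one at (175,245). Candidates for the narrow reducer are the grey part at (375,243) and the purple look-alike at (328,239); I choose the grey one. The weight is at (402,163). The bottle is at (271,230), the tape at (222,208) and the driver at (330,200). Next I refine the rims by circle fit and check the choice in one crop.

```bash
cat >> h.py <<'E'
def fit(c,xy,r,z,w=.012):
    g=cv2.GaussianBlur(c['img'],(0,0),.8).astype(np.float32)
    G=np.sqrt(sum(cv2.Sobel(g[:,:,k],cv2.CV_32F,1,0)**2+cv2.Sobel(g[:,:,k],cv2.CV_32F,0,1)**2 for k in range(3)))
    a=np.linspace(0,2*np.pi,72,endpoint=False);M=c['world_to_cam']
    def sc(x,y):
        P=np.c_[x+r*np.cos(a),y+r*np.sin(a),0*a+z]@M[:3,:3].T+M[:3,3]
        u=P@c['mtx'].T;u=(u[:,:2]/u[:,2:]).astype(np.float32)
        return np.minimum(cv2.remap(G,u[:,:1],u[:,1:],cv2.INTER_LINEAR),250).mean()
    s=np.arange(-w,w+1e-6,.001)
    S=np.array([[sc(xy[0]+i,xy[1]+j) for j in s] for i in s]);W=np.where(S>.93*S.max(),S-.93*S.max(),0)
    return np.array([xy[0]+(W.sum(1)*s).sum()/W.sum(),xy[1]+(W.sum(0)*s).sum()/W.sum()]),S.max()
E
python3 - <<'E'
from h import *
T=dict(bucket=(.613,.258,.042,.07),wide=(.607,-.018,.033,.062),middle=(.432,.216,.027,.062),narrow=(.432,-.208,.0215,.062),weight=(.605,-.272,.016,.062))
C={n:shot(n) for n in('top','side')}
for k,(x,y,r,z) in T.items():
    print(k,[(lambda f:(f[0].round(4).tolist(),int(f[1])))(fit(c,(x,y),r,z)) for c in C.values()])
c=C['side']['img'][225:315,215:350,::-1];cv2.imwrite('pics/crop.png',cv2.resize(c,None,fx=5,fy=5,interpolation=2))
E
```

```text
bucket [([0.6145, 0.2613], 250), ([0.6137, 0.2555], 248)]
wide [([0.6098, -0.0176], 246), ([0.6092, -0.0218], 182)]
middle [([0.4322, 0.2153], 247), ([0.4319, 0.209], 204)]
narrow [([0.4313, -0.2071], 227), ([0.4314, -0.2108], 194)]
weight [([0.6058, -0.2735], 250), ([0.6055, -0.2767], 250)]
```

View pics/crop.png

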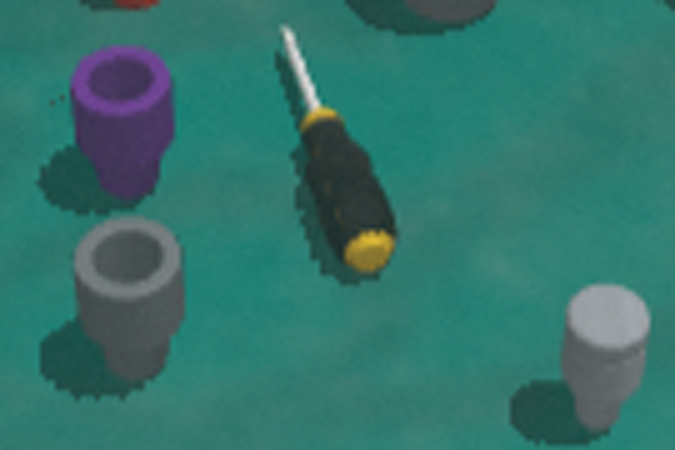

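The crop shows the plain grey narrow reducer at lower left (crop 130,260), distinct from the purple one above it, and the steel weight at right. I start the reach to the wide reducer.

Call:
move_arm(
  series="240 -173 0 0 0 18.5;240 -173 0 0 0 18.5;240 -173 0 0 0 18.5;240 -173 0 0 0 18.5;240 -173 0 0 0 18.5;240 -173 0 0 0 18.5;240 -173 0 0 0 18.5;240 -173 0 0 0 18.5",
  jaw=1,
  newtons=15,
)

```text
time: 1.67
position: [0.3737, -0.3456, 0.2112]
tool_rot: [1.0, 0.003, 0.0, -0.002]
ft_force: [-0.2, -0.2, -0.1]
grip_width: 0.0871
grip_force: 0.0
```

Call:
move_arm(
  series="190 -264 50 0 0 0;190 -264 50 0 0 0;190 -264 50 0 0 0;190 -264 50 0 0 0;190 -264 50 0 0 0;190 -264 50 0 0 0;190 -264 50 0 0 0;190 -264 50 0 0 0",
)

```text
time: 2.33
position: [0.5624, -0.0861, 0.161]
tool_rot: [1.0, 0.001, 0.0, 0.0]
ft_force: [0.2, -1.5, 0.1]
grip_width: 0.0871
grip_force: 0.0
```

```bash
python3 -c "
from h import *
s=robot.get_obs();print(s['position'],s['tool_rot'],s['time'],s['joint_velocities'].round(3) if hasattr(s['joint_velocities'],'round') else s['joint_velocities'])"
```

```text
[ 0.56241551 -0.08613649  0.16101133] [9.99999698e-01 7.32962815e-04 2.54886358e-04 4.49065106e-05] 2.3333 [ 0.77   0.323 -0.421 -0.012  0.085  0.765]
```

Call:
move_arm(
  series="45 -62 0 0 0 0;45 -62 0 0 0 0;45 -62 0 0 0 0;45 -62 0 0 0 0;45 -62 0 0 0 0",
)

```text
time: 2.75
position: [0.6056, -0.0262, 0.161]
tool_rot: [1.0, 0.001, -0.0, 0.0]
ft_force: [-0.0, -0.1, 0.0]
grip_width: 0.0871
grip_force: 0.0
```

Call:
move_arm(
  series="4 -6 40 0 0 0;4 -6 75 0 0 0;4 -6 106 0 0 0;4 -6 106 0 0 0;4 -6 106 0 0 0",
)

```text
time: 3.17
position: [0.6081, -0.0212, 0.054]
tool_rot: [1.0, -0.001, -0.002, -0.0]
ft_force: [-0.2, 0.4, 0.9]
grip_width: 0.0867
grip_force: 0.0
```

Call:
move_arm(
  series="0 0 0 0 0 0;0 0 0 0 0 0;0 0 0 0 0 0;0 0 0 0 0 0;0 0 0 0 0 0;0 0 0 0 0 0",
  jaw=0.5,
  newtons=15,
)

```text
time: 3.67
position: [0.6105, -0.0199, 0.0561]
tool_rot: [1.0, 0.001, 0.001, 0.0]
ft_force: [0.5, -0.9, -0.6]
grip_width: 0.0548
grip_force: 0.0
```

Run:
```python
from h import *
s=robot.get_obs();print(s['position'],s['grip_width'],s['grip_force'])
for n in('top','side'):
    c=shot(n,n+'1.png');print(fit(c,(.6093,-.02),.033,.062))
```

```text
[ 0.61047503 -0.01990176  0.05611335] 0.05482586985993378 0.0
(array([ 0.61333882, -0.0318849 ]), np.float32(69.81618))
(array([ 0.60954987, -0.01862618]), np.float32(118.82251))
```

View pics/side1.png

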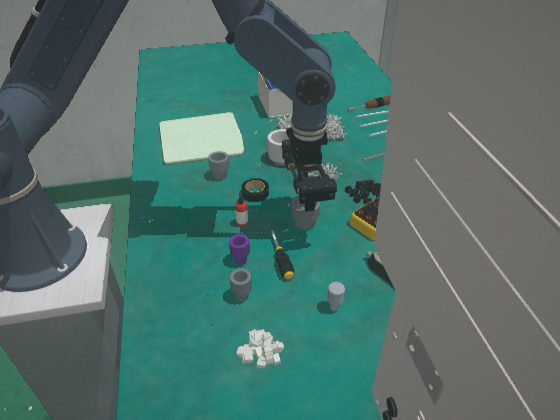

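The side picture shows the gripper at about (318,190) over the wide reducer at (305,212). The width reads below 66 mm with no grip force, so I look closer.

Run:
```python
from h import *
s=robot.get_obs();p=s['position'];print(p,s['grip_width'],s['q'])
out=[]
for n in('top','side'):
    c=shot(n);im=c['img'][:,:,::-1].copy()
    u=px(c,p+[0,0,-.003]);print(n,u,px(c,p+[0,0,.048]))
    cr=im[u[1]-50:u[1]+40,u[0]-45:u[0]+45];out.append(cv2.resize(cr,None,fx=4.4,fy=4.4,interpolation=2))
cv2.imwrite('pics/c2.png',np.hstack(out))
```

```text
[ 0.61019269 -0.01980036  0.05561936] 0.04788575285171128 [-2.15268932e-01  7.13298918e-01  1.58857067e+00  5.42554117e-08
  8.39193011e-01  1.35436268e+00]
top [285 161] [285 156]
side [305 205] [306 188]
```

View pics/c2.png

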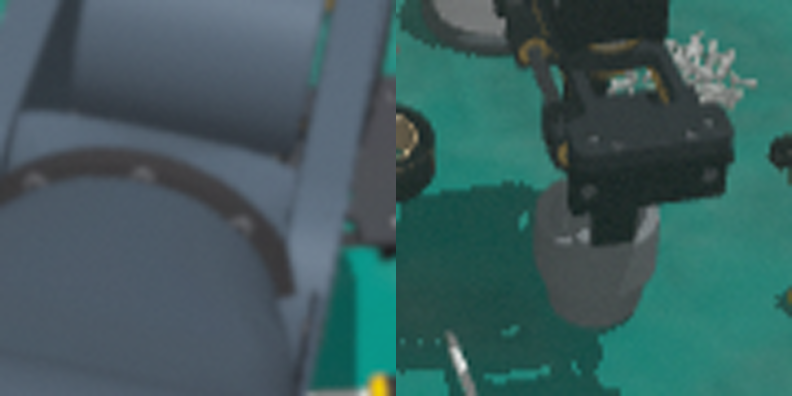

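Run:
```python
from h import *
s=robot.get_obs();print(s['grip_width'],s['grip_force'],s['ft_force'])
c=shot('side');im=c['img'][:,:,::-1]
p=s['position']
for nm,q in dict(near_in=p+[0,-.024,-.022],near_out=p+[0,-.039,-.022],far_in=p+[0,.024,-.022],far_out=p+[0,.039,-.022],x1=p+[.024,0,-.022],x2=p+[-.024,0,-.022],ringnear=[.6095,-.053,.062],ringfar=[.6095,.013,.062],ringL=[.5765,-.02,.062],ringR=[.6425,-.02,.062],footnear=[.6095,-.045,0],footfar=[.6095,.005,0]).items(): 
    u=px(c,q); print(nm,u,((u-[260,155])*4.4+[396,0]).astype(int))
cr=im[170:235,265:350];cv2.imwrite('pics/c3.png',cv2.resize(cr,None,fx=9,fy=9,interpolation=2))
```

```text
0.045193186726952696 0.0 [ 0.55317441 -0.72341121  0.20636427]
near_in [308 218] [607 277]
near_out [309 222] [611 294]
far_in [303 205] [585 220]
far_out [301 201] [576 202]
x1 [315 210] [638 242]
x2 [295 213] [550 255]
ringnear [309 211] [611 246]
ringfar [302 193] [580 167]
ringL [291 204] [532 215]
ringR [319 200] [655 198]
footnear [307 229] [602 325]
footfar [302 215] [580 264]
```

View pics/c3.png

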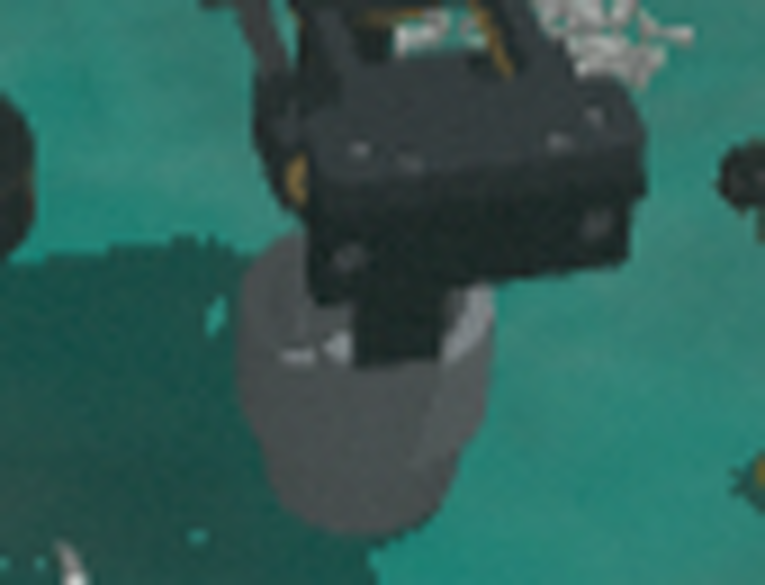

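The near fingertip appears to end at the ring's near edge (crop 400,365), higher than the reported pose puts it. I lift straight up and compare fingertip pixels with what I predict.

Call:
move_arm(
  series="0 0 -40 0 0 0;0 0 -80 0 0 0;0 0 -80 0 0 0;0 0 -80 0 0 0;0 0 -80 0 0 0",
  jaw=0.3,
)

```text
time: 4.33
position: [0.6096, -0.0197, 0.1352]
tool_rot: [1.0, 0.001, -0.0, -0.0]
ft_force: [0.3, -0.0, -0.8]
grip_width: 0.0272
grip_force: 0.0
```

Run:
```python
from h import *
s=robot.get_obs();print(s['grip_width'],s['grip_force'],s['ft_force'])
c=shot('side');im=c['img'][:,:,::-1]
p=s['position'];h=s['grip_width']/2;print(p,fit(c,(.6095,-.02),.033,.062))
im=cv2.resize(im[130:240,240:380],None,fx=5.4,fy=5.4,interpolation=2)
for q,col in ((p+[0,-h,-.022],(0,0,255)),(p+[0,-h-.015,-.022],(0,255,255)),(p+[0,h,-.022],(255,0,255)),(p+[0,0,.048],(255,255,255)),(p+[0,-.095,.048],(255,255,0))):
    u=((px(c,q)-[240,130])*5.4).astype(int); print(u);cv2.circle(im,tuple(u.tolist()),4,col,-1)
cv2.imwrite('pics/c4.png',im)
```

```text
0.027198731730099523 0.0 [ 0.25413157 -0.03205625 -0.76481784]
[ 0.60962864 -0.01974795  0.13516956] (array([ 0.6094654, -0.02157  ]), np.float32(156.79156))
[361 313]
[372 334]
[345 275]
[361 151]
[426 297]
```

View pics/c4.png

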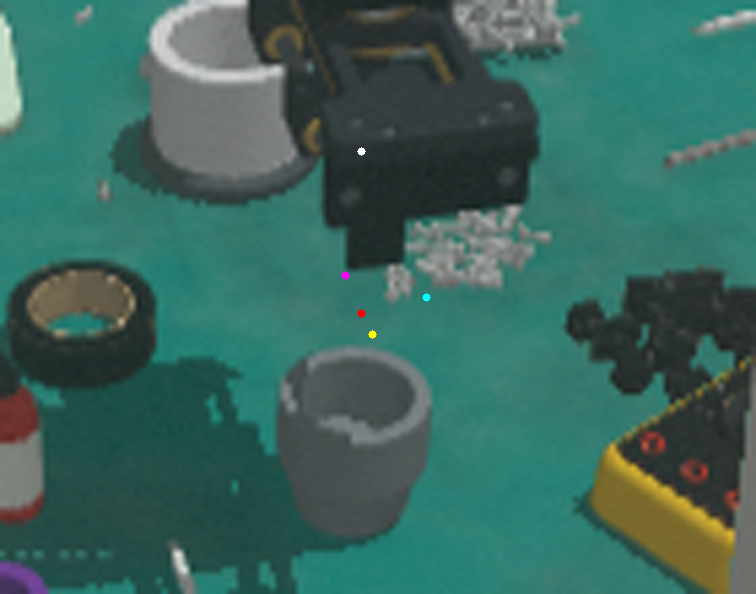

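The reducer is unmoved, standing at crop (355,440). The hand shows about 13 px above its predicted place: fingertip at (377,265) against a predicted (372,334). I use the top view to tell a height error from a sideways one.

Run:
```python
from h import *
s=robot.get_obs();p=s['position'];h=s['grip_width']/2
c=shot('top');im=cv2.resize(c['img'][80:280,180:400,::-1],None,fx=3,fy=3,interpolation=2)
for q,col in ((p+[0,-h-.015,-.022],(0,255,255)),(p+[0,.095,.048],(255,0,255)),(p+[0,0,.048],(255,255,255)),(p+[0,-.095,.048],(255,255,0))):
    u=((px(c,q)-[180,80])*3).astype(int); print(u);cv2.circle(im,tuple(u.tolist()),4,col,-1)
cv2.imwrite('pics/c5.png',im)
```

```text
[357 225]
[165 201]
[315 201]
[468 201]
```

View pics/c5.png

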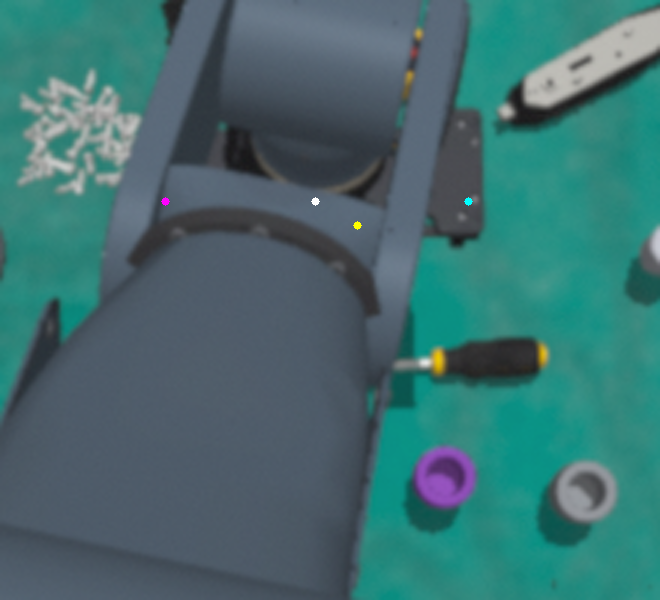

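Run:
```python
from h import *
from scipy.optimize import least_squares as L
s=robot.get_obs();p=s['position'];h=s['grip_width']/2
c=shot('side');M=c['world_to_cam']
def f(q):
    a=M[:3,:3]@q+M[:3,3];u=c['mtx']@a;return u[:2]/u[2]
# finger outer-bottom corners (crop 348,270 / 404,262), body bottom front corners (327,225)/(530,203)
for uv,d in (((348,270),[-.0095,-h-.015,-.022]),((404,262),[.0095,-h-.015,-.022]),((327,225),[-.0375,-.095,.048]),((530,203),[.0375,-.095,.048])):
    t=np.array(uv)/5.4+[240,130]-.5
    r=L(lambda v:f(p+d+[v[0],0,v[1]])-t,[0,.03]).x;print((r*1000).round(1))
```

```text
[-2.3 37.9]
[ 1.5 38.3]
[-0.8 41.2]
[-0.9 39.4]
```

The hand really stands about 38 mm higher than reported, and x agrees. I correct for that: open, descend to a reported z of about 0.017, and grip.

Call:
move_arm(
  series="0 0 10 0 0 0;0 0 20 0 0 0;0 0 20 0 0 0;0 0 20 0 0 0;0 0 20 0 0 0;0 0 20 0 0 0;0 0 20 0 0 0;0 0 20 0 0 0",
  jaw=1,
)

```text
time: 5.15
position: [0.6104, -0.02, 0.1156]
tool_rot: [1.0, 0.0, 0.0, 0.0]
ft_force: [-0.7, 0.4, 0.1]
grip_width: 0.072
grip_force: 0.0
```

Call:
move_arm(
  series="0 0 0 0 0 0;0 0 0 0 0 0;0 0 0 0 0 0;0 0 0 0 0 0;0 0 30 0 0 0;0 0 60 0 0 0;0 0 80 0 0 0;0 0 90 0 0 0",
)

```text
time: 5.82
position: [0.6081, -0.0195, 0.0225]
tool_rot: [1.0, 0.0, -0.002, -0.001]
ft_force: [-0.2, 0.3, -0.0]
grip_width: 0.0872
grip_force: 0.0
```

Call:
move_arm(
  series="0 0 5 0 0 0;0 0 9 0 0 0;0 0 9 0 0 0;0 0 9 0 0 0;0 0 9 0 0 0;0 0 9 0 0 0;0 0 9 0 0 0;0 0 9 0 0 0",
  jaw=0.5,
  newtons=15,
)

```text
time: 6.48
position: [0.6108, -0.02, 0.0172]
tool_rot: [1.0, 0.001, 0.001, 0.0]
ft_force: [-0.4, 0.5, 2.2]
grip_width: 0.0664
grip_force: 15.0
```

Run:
```python
from h import *
s=robot.get_obs();print(s['position'],s['grip_width'],s['grip_force'],s['ft_force'])
```

```text
[ 0.61080874 -0.02000454  0.01719347] 0.06638128693009432 14.984256526483097 [-0.42319418  0.47219665  2.22057943]
```

Call:
move_arm(
  series="0 0 -40 0 0 0;0 0 -80 0 0 0;0 0 -100 0 0 0;0 -35 -100 0 0 0;0 -75 -100 0 0 0;0 -115 -100 0 0 0;0 -155 -100 0 0 0;0 -195 -100 0 0 0",
)

```text
time: 7.15
position: [0.6092, 0.1766, 0.1162]
tool_rot: [1.0, 0.0, -0.0, 0.0]
ft_force: [0.3, -0.1, -1.8]
grip_width: 0.0662
grip_force: 15.0
```

Call:
move_arm(
  series="2 -40 0 0 0 0;4 -70 0 0 0 0;4 -83 0 0 0 0;4 -83 0 0 0 0;4 -83 0 0 0 0;4 -83 0 0 0 0",
)

```text
time: 7.65
position: [0.6135, 0.2564, 0.1159]
tool_rot: [1.0, -0.0, -0.001, 0.001]
ft_force: [0.4, 0.0, -2.0]
grip_width: 0.0664
grip_force: 15.0
```

Run:
```python
from h import *
s=robot.get_obs();print(s['position'],s['grip_width'],s['grip_force'],s['ft_force'])
c=shot('side','s6.png')
print(fit(c,s['position'][:2],.033,s['position'][2]+.0385-.055+.062), fit(c,(.614,.258),.042,.07))
im=cv2.resize(c['img'][60:200,210:350,::-1],None,fx=4,fy=4,interpolation=2);cv2.imwrite('pics/c6.png',im)
```

```text
[0.61348109 0.25638351 0.11589007] 0.06641642810361864 14.998416605873839 [ 0.43108108  0.01674878 -2.04150975]
(array([0.61610908, 0.25416804]), np.float32(108.0606)) (array([0.61420326, 0.25556817]), np.float32(157.60767))
```

View pics/c6.png

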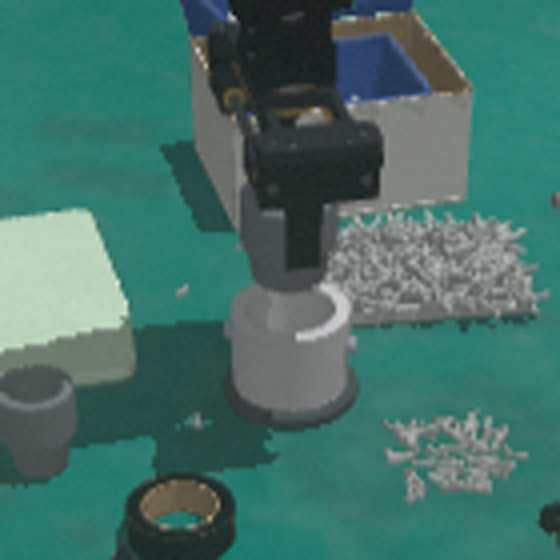

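The wide reducer is held upright just over the bucket (crop 290,250 over 293,310). I lower it.

Call:
move_arm(
  series="1 -2 15 0 0 0;1 -2 25 0 0 0;1 -2 32 0 0 0;1 -2 38 0 0 0;1 -2 44 0 0 0;1 -2 48 0 0 0;1 -2 51 0 0 0;1 -2 51 0 0 0",
)

```text
time: 8.37
position: [0.6144, 0.26, 0.0645]
tool_rot: [1.0, 0.0, -0.001, 0.0]
ft_force: [-0.0, -0.3, -0.1]
grip_width: 0.0663
grip_force: 15.0
```

Call:
move_arm(
  series="0 0 1 0 0 0;0 0 2 0 0 0;0 0 3 0 0 0;0 0 4 0 0 0;0 0 4 0 0 0",
)

```text
time: 8.78
position: [0.6147, 0.2601, 0.0612]
tool_rot: [1.0, 0.0, -0.0, 0.0]
ft_force: [-0.7, -0.3, -2.6]
grip_width: 0.0663
grip_force: 15.0
```

Call:
move_arm(
  series="0 0 1 0 0 0;0 0 2 0 0 0;0 0 3 0 0 0;0 0 3 0 0 0",
)

```text
time: 9.12
position: [0.615, 0.2602, 0.0595]
tool_rot: [1.0, 0.001, 0.0, 0.0]
ft_force: [-2.0, -0.7, 4.6]
grip_width: 0.0663
grip_force: 15.0
```

Contact came at the expected height: reported z 0.0595, a 42 mm rise. I release and go for the middle reducer.

Call:
move_arm(
  series="0 0 0 0 0 0;0 0 0 0 0 0;0 0 0 0 0 0;0 0 0 0 0 0;0 0 0 0 0 0;0 0 -15 0 0 0;0 0 -40 0 0 0;0 0 -60 0 0 0",
  jaw=1,
)

```text
time: 9.78
position: [0.6142, 0.2606, 0.1179]
tool_rot: [1.0, 0.0, -0.001, -0.0]
ft_force: [1.5, 0.0, 0.0]
grip_width: 0.087
grip_force: 0.0
```

Call:
move_arm(
  series="-40 10 0 0 0 0;-80 21 0 0 0 0;-120 31 0 0 0 0;-160 42 0 0 0 0;-182 48 0 0 0 0;-182 48 0 0 0 0;-182 48 0 0 0 0",
)

```text
time: 10.37
position: [0.4315, 0.2122, 0.1181]
tool_rot: [1.0, 0.0, -0.0, -0.0]
ft_force: [0.7, -0.3, -0.0]
grip_width: 0.0872
grip_force: 0.0
```

Run:
```python
from h import *
s=robot.get_obs();print(s['position'],s['grip_width'],s['tool_rot'])
for n in('top','side'):
    c=shot(n,n+'7.png')
    print(fit(c,(.6145,.259),.033,.104),fit(c,(.6145,.259),.025,.104),fit(c,(.6145,.259),.042,.07),fit(c,(.432,.212),.027,.062))
```

```text
[0.43153759 0.21217411 0.11809391] 0.08724783918307732 [ 9.99999798e-01  4.09797613e-04 -4.09848839e-04 -2.61536326e-04]
(array([0.60801359, 0.25350882]), np.float32(229.37787)) (array([0.60357844, 0.24788257]), np.float32(180.73334)) (array([0.61454056, 0.26238835]), np.float32(218.66705)) (array([0.44117678, 0.21571962]), np.float32(138.55685))
(array([0.61375187, 0.25004093]), np.float32(145.76346)) (array([0.61386664, 0.25635822]), np.float32(176.12926)) (array([0.61291579, 0.25281978]), np.float32(187.01855)) (array([0.43340254, 0.20894727]), np.float32(183.3561))
```

View pics/side7.png

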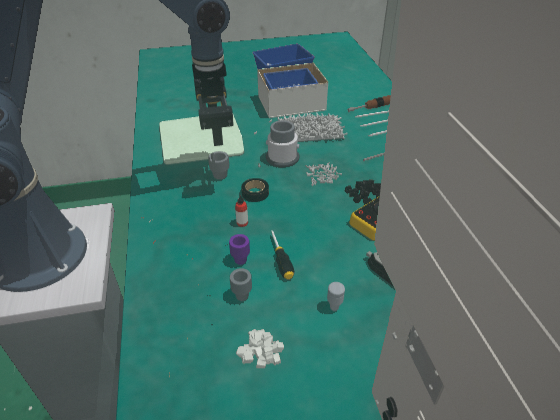

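The wide reducer sits level in the bucket at (283,132), and the hand is over the middle one at (219,160). I go down and grip.

Call:
move_arm(
  series="0 0 35 0 0 0;0 0 70 0 0 0;0 0 101 0 0 0;0 0 101 0 0 0;0 0 101 0 0 0",
)

```text
time: 10.88
position: [0.4331, 0.212, 0.0156]
tool_rot: [1.0, 0.0, -0.002, 0.0]
ft_force: [0.3, 0.9, 1.5]
grip_width: 0.0868
grip_force: 0.0
```

Call:
move_arm(
  series="0 0 0 0 0 0;0 0 0 0 0 0;0 0 0 0 0 0;0 0 0 0 0 0;0 0 0 0 0 0;0 0 0 0 0 0;0 0 0 0 0 0;0 0 0 0 0 0",
  jaw=0.35,
)

```text
time: 11.55
position: [0.4333, 0.2122, 0.018]
tool_rot: [1.0, 0.0, 0.001, -0.0]
ft_force: [-1.3, 0.7, 6.7]
grip_width: 0.0529
grip_force: 15.0
```

Call:
move_arm(
  series="0 0 -20 0 0 0;0 0 -55 0 0 0;0 0 -90 0 0 0;0 0 -125 0 0 0;0 0 -130 0 0 0;0 0 -130 0 0 0",
)

```text
time: 12.05
position: [0.4344, 0.2123, 0.1494]
tool_rot: [1.0, 0.001, 0.003, -0.001]
ft_force: [-0.5, 0.2, -2.6]
grip_width: 0.0527
grip_force: 15.0
```

Run:
```python
from h import *
s=robot.get_obs();print(s['position'],s['grip_width'],s['ft_force'],s['moment'])
c=shot('side');u=px(c,s['position'])
cv2.imwrite('pics/c8.png',cv2.resize(c['img'][u[1]-50:u[1]+50,u[0]-50:u[0]+50,::-1],None,fx=5,fy=5,interpolation=2))
```

```text
[0.43436631 0.21231101 0.1494231 ] 0.05273932159262608 [-0.48182539  0.18584252 -2.56335228] [ 0.0592475   0.05016072 -0.0904489 ]
```

View pics/c8.png

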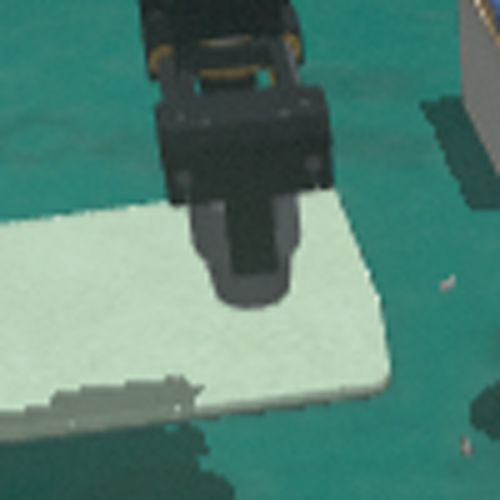

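The middle reducer is in the grip (crop 250,245), but the fingertip looks low on it. I check the heights by projection.

Run:
```python
from h import *
s=robot.get_obs();p=s['position'];h=s['grip_width']/2
c=shot('side');o=px(c,s['position'])-50
def cp(q): return ((px(c,q)-o)*5).tolist()
for dz in (.02,.03,.0385,.045):
    q=p+[0,0,dz]
    print(dz,'tip',cp(q+[0,-h-.015,-.022]),'bodyL',cp(q+[-.0375,-.095,.048]),'bodyR',cp(q+[.0375,-.095,.048]))
for zc in (.14,.15,.16,.17):
    q=np.array([p[0],p[1],zc]);print(zc,'foot',cp(q+[0,-.019,-.031]),'collL',cp(q+[-.026,-.005,-.003]))
```

```text
0.02 tip [260, 300] bodyL [175, 235] bodyR [340, 215]
0.03 tip [255, 280] bodyL [170, 215] bodyR [340, 195]
0.0385 tip [255, 265] bodyL [170, 200] bodyR [335, 180]
0.045 tip [255, 255] bodyL [165, 185] bodyR [335, 165]
0.14 foot [260, 335] collL [200, 280]
0.15 foot [260, 320] collL [200, 265]
0.16 foot [260, 305] collL [195, 245]
0.17 foot [255, 285] collL [195, 230]
```

Call:
move_arm(
  series="40 -10 0 0 0 0;80 -21 0 0 0 0;120 -31 0 0 0 0;160 -42 0 0 0 0;181 -48 0 0 0 0;181 -48 0 0 0 0;181 -48 0 0 0 0;181 -48 0 0 0 0",
)

```text
time: 12.82
position: [0.611, 0.2594, 0.144]
tool_rot: [1.0, 0.0, -0.004, 0.001]
ft_force: [-0.1, -0.5, -1.2]
grip_width: 0.0524
grip_force: 15.0
```

Call:
move_arm(
  series="2 -1 0 0 0 0;2 -1 0 0 0 0;2 -1 0 0 0 0",
)

```text
time: 13.07
position: [0.6149, 0.261, 0.1472]
tool_rot: [1.0, 0.001, -0.0, 0.0]
ft_force: [-0.8, 0.9, -2.5]
grip_width: 0.0529
grip_force: 15.0
```

Call:
move_arm(
  series="0 0 15 0 0 0;0 0 24 0 0 0;0 0 30 0 0 0;0 0 36 0 0 0;0 0 42 0 0 0;0 0 46 0 0 0;0 0 48 0 0 0;0 0 48 0 0 0",
)

```text
time: 13.73
position: [0.6156, 0.261, 0.0987]
tool_rot: [1.0, 0.0, -0.0, 0.0]
ft_force: [0.8, 0.0, -1.4]
grip_width: 0.0526
grip_force: 15.0
```

Call:
move_arm(
  series="0 0 1 0 0 0;0 0 2 0 0 0;0 0 3 0 0 0;0 0 3 0 0 0",
)

```text
time: 14.07
position: [0.6158, 0.2611, 0.0963]
tool_rot: [1.0, 0.0, 0.0, -0.0]
ft_force: [0.1, 0.0, -1.9]
grip_width: 0.0526
grip_force: 15.0
```

Call:
move_arm(
  series="0 0 1 0 0 0;0 0 2 0 0 0;0 0 3 0 0 0;0 0 3 0 0 0",
)

```text
time: 14.4
position: [0.616, 0.2612, 0.0944]
tool_rot: [1.0, 0.0, 0.0, -0.0]
ft_force: [-1.2, -1.0, 4.2]
grip_width: 0.0526
grip_force: 15.0
```

Call:
move_arm(
  series="0 0 0.7 0 0 0;0 0 1.2 0 0 0;0 0 1.2 0 0 0",
)

```text
time: 14.65
position: [0.616, 0.2612, 0.0943]
tool_rot: [1.0, 0.001, 0.001, -0.0]
ft_force: [-3.4, -0.5, 10.3]
grip_width: 0.0528
grip_force: 15.0
```

Seated firmly, at about 12 N. I release, lift and travel to the grey narrow reducer.

Call:
move_arm(
  series="0 0 0 0 0 0;0 0 0 0 0 0;0 0 0 0 0 0;0 0 0 0 0 0;0 0 0 0 0 0;0 0 -15 0 0 0;0 0 -45 0 0 0;0 0 -60 0 0 0",
  jaw=1,
)

```text
time: 15.32
position: [0.616, 0.2607, 0.1529]
tool_rot: [1.0, 0.0, 0.0, 0.0]
ft_force: [0.5, 0.7, 0.3]
grip_width: 0.0862
grip_force: 0.0
```

Call:
move_arm(
  series="-14 37 0 0 0 0;-28 74 0 0 0 0;-42 111 0 0 0 0;-56 148 0 0 0 0;-70 185 0 0 0 0;-84 222 0 0 0 0;-98 259 0 0 0 0;-112 296 0 0 0 0",
)

```text
time: 15.98
position: [0.5022, -0.0367, 0.1513]
tool_rot: [1.0, 0.001, -0.001, 0.0]
ft_force: [0.1, 0.1, 0.1]
grip_width: 0.0871
grip_force: 0.0
```

Call:
move_arm(
  series="-16 37 0 0 0 0;-32 74 0 0 0 0;-48 111 0 0 0 0;-64 148 0 0 0 0;-72 174 0 0 0 0;-72 174 0 0 0 0;-72 174 0 0 0 0;-72 174 0 0 0 0",
)

```text
time: 16.65
position: [0.4315, -0.2084, 0.1515]
tool_rot: [1.0, 0.0, -0.001, -0.001]
ft_force: [0.3, 0.8, 0.4]
grip_width: 0.0871
grip_force: 0.0
```

Run:
```python
from h import *
s=robot.get_obs();print(s['position'],s['grip_width'],s['tool_rot'])
C={n:shot(n) for n in('top','side')}
for c in C.values():
    print([fit(c,(.615,.26),r,z,.006) for r,z in((.027,.138),(.019,.138),(.042,.07))],fit(c,(.4313,-.209),.0215,.062,.006))
a=C['top']['img'][105:215,105:225];b=C['side']['img'][80:190,225:345]
cv2.imwrite('pics/c9.png',cv2.resize(np.hstack([a,b])[:,:,::-1],None,fx=3.3,fy=3.3,interpolation=2))
```

```text
[ 0.4314683  -0.2083838   0.15146226] 0.08707406485074827 [ 9.99999279e-01  1.78942070e-04 -9.04149030e-04 -7.69645781e-04]
[(array([0.61530654, 0.25950705]), np.float32(212.82237)), (array([0.61506892, 0.25982775]), np.float32(181.54448)), (array([0.61417535, 0.26202774]), np.float32(222.09215))] (array([ 0.42646907, -0.2137827 ]), np.float32(66.73866))
[(array([0.61268861, 0.2540026 ]), np.float32(133.28712)), (array([0.61488286, 0.2557773 ]), np.float32(195.72398)), (array([0.6132042 , 0.25466357]), np.float32(185.30513))] (array([ 0.4314202 , -0.21081377]), np.float32(211.94884))
```

View pics/c9.png

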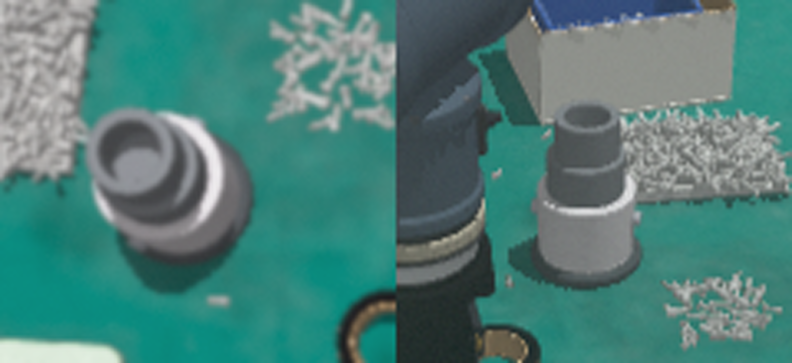

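The nest so far stands straight: the middle reducer sits level on the wide one at crop (135,155) top and (587,165) side. I go down on the grey narrow reducer.

Call:
move_arm(
  series="0 0 35 0 0 0;0 0 70 0 0 0;0 0 105 0 0 0;0 0 128 0 0 0;0 0 132 0 0 0;0 0 132 0 0 0;0 0 132 0 0 0",
)

```text
time: 17.33
position: [0.4329, -0.2086, 0.0206]
tool_rot: [1.0, 0.001, 0.0, 0.0]
ft_force: [0.3, 0.4, 1.1]
grip_width: 0.0871
grip_force: 0.0
```

Call:
move_arm(
  series="0 0 0 0 0 0;0 0 0 0 0 0;0 0 0 0 0 0;0 0 0 0 0 0;0 0 0 0 0 0;0 0 0 0 0 0;0 0 0 0 0 0;0 0 0 0 0 0",
  jaw=0.3,
)

```text
time: 18.0
position: [0.4322, -0.209, 0.0201]
tool_rot: [1.0, 0.0, -0.0, -0.0]
ft_force: [-0.3, 0.6, 0.7]
grip_width: 0.0425
grip_force: 15.0
```

Call:
move_arm(
  series="0 0 0 0 0 0;0 0 0 0 0 0",
)

```text
time: 18.17
position: [0.4322, -0.209, 0.0201]
tool_rot: [1.0, 0.0, -0.0, -0.0]
ft_force: [0.5, -0.1, 0.9]
grip_width: 0.0425
grip_force: 15.0
```

Call:
move_arm(
  series="0 0 -20 0 0 0;0 0 -55 0 0 0;0 0 -90 0 0 0;0 0 -125 0 0 0;0 0 -155 0 0 0;10 -25 -165 0 0 0;24 -60 -165 0 0 0;38 -97 -165 0 0 0",
)

```text
time: 18.83
position: [0.4711, -0.1123, 0.1863]
tool_rot: [1.0, -0.001, 0.001, 0.001]
ft_force: [1.1, 0.7, -0.9]
grip_width: 0.0427
grip_force: 15.0
```

Call:
move_arm(
  series="14 -37 0 0 0 0;28 -74 0 0 0 0;42 -111 0 0 0 0;56 -148 0 0 0 0;70 -185 0 0 0 0;84 -222 0 0 0 0;98 -259 0 0 0 0;112 -296 0 0 0 0",
)

```text
time: 19.5
position: [0.5816, 0.1861, 0.1845]
tool_rot: [1.0, 0.001, -0.001, 0.0]
ft_force: [0.5, -0.6, -1.2]
grip_width: 0.0424
grip_force: 15.0
```

Call:
move_arm(
  series="14 -37 0 0 0 0;28 -66 0 0 0 0;34 -76 0 0 0 0;34 -76 0 0 0 0;34 -76 0 0 0 0;34 -76 0 0 0 0;34 -76 0 0 0 0;34 -76 0 0 0 0",
)

```text
time: 20.17
position: [0.6154, 0.2586, 0.1851]
tool_rot: [1.0, -0.0, -0.0, 0.0]
ft_force: [-0.7, -1.1, -1.4]
grip_width: 0.0428
grip_force: 15.0
```

Call:
move_arm(
  series="0 -2 10 0 0 0;0 -2 22 0 0 0;0 -2 29 0 0 0;0 -2 35 0 0 0;0 -2 41 0 0 0;0 -2 46 0 0 0;0 -2 49 0 0 0;0 -2 49 0 0 0",
)

```text
time: 20.83
position: [0.6153, 0.262, 0.135]
tool_rot: [1.0, 0.0, -0.001, 0.0]
ft_force: [0.8, -0.4, -1.4]
grip_width: 0.0426
grip_force: 15.0
```

Call:
move_arm(
  series="0 0 1 0 0 0;0 0 2 0 0 0;0 0 3 0 0 0;0 0 3.5 0 0 0;0 0 3.5 0 0 0",
)

```text
time: 21.25
position: [0.6159, 0.2621, 0.1327]
tool_rot: [1.0, 0.0, 0.0, 0.0]
ft_force: [0.6, 0.2, -0.5]
grip_width: 0.0426
grip_force: 15.0
```

Call:
move_arm(
  series="0 0 1 0 0 0;0 0 2 0 0 0;0 0 3 0 0 0;0 0 3 0 0 0",
)

```text
time: 21.58
position: [0.6161, 0.262, 0.1303]
tool_rot: [1.0, 0.001, 0.0, 0.0]
ft_force: [-1.5, 0.2, 3.6]
grip_width: 0.0426
grip_force: 15.0
```

Call:
move_arm(
  series="0 0 0.6 0 0 0;0 0 1.2 0 0 0;0 0 1.2 0 0 0",
)

```text
time: 21.83
position: [0.6161, 0.262, 0.1301]
tool_rot: [1.0, 0.001, 0.001, 0.0]
ft_force: [-2.7, -1.8, 8.6]
grip_width: 0.0426
grip_force: 15.0
```

Seated at the expected height. I release and go to the weight.

Call:
move_arm(
  series="0 0 0 0 0 0;0 0 0 0 0 0;0 0 0 0 0 0;0 0 0 0 0 0;0 0 0 0 0 0;0 0 -15 0 0 0;0 0 -45 0 0 0;0 0 -60 0 0 0",
  jaw=0.85,
)

```text
time: 22.5
position: [0.6168, 0.2624, 0.1902]
tool_rot: [1.0, 0.0, 0.001, -0.0]
ft_force: [0.6, 1.3, 0.2]
grip_width: 0.0736
grip_force: 0.0
```

Call:
move_arm(
  series="0 40 0 0 0 0;-2 80 0 0 0 0;-4 120 0 0 0 0;-5 160 0 0 0 0;-6 200 0 0 0 0;-7 240 0 0 0 0;-8 280 0 0 0 0;-9 320 0 0 0 0",
)

```text
time: 23.17
position: [0.6068, -0.0597, 0.1882]
tool_rot: [1.0, 0.0, 0.0, -0.0]
ft_force: [0.9, -0.0, -0.7]
grip_width: 0.0741
grip_force: 0.0
```

Call:
move_arm(
  series="0 40 0 0 0 0;0 80 0 0 0 0;-1 120 0 0 0 0;-1 160 0 0 0 0;-1 200 0 0 0 0;-1 217 0 0 0 0;-1 217 0 0 0 0;-1 217 0 0 0 0",
)

```text
time: 23.83
position: [0.6058, -0.2753, 0.1878]
tool_rot: [1.0, -0.001, -0.0, -0.001]
ft_force: [0.3, 0.6, -0.6]
grip_width: 0.0744
grip_force: 0.0
```

Run:
```python
from h import *
s=robot.get_obs();print(s['position'],s['grip_width'],s['tool_rot'])
C={n:shot(n) for n in('top','side')}
for c in C.values():
    print([fit(c,(.615,.26),r,z,.006) for r,z in((.0215,.172),(.0135,.172))],fit(c,(.6057,-.275),.016,.062,.006))
a=C['top']['img'][105:215,105:225];b=C['side']['img'][80:190,225:345]
cv2.imwrite('pics/c10.png',cv2.resize(np.hstack([a,b])[:,:,::-1],None,fx=3.3,fy=3.3,interpolation=2))
```

```text
[ 0.60581966 -0.27532011  0.18775892] 0.07439907070753536 [ 9.99999474e-01 -6.05641037e-04 -3.67367767e-04 -7.42127789e-04]
[(array([0.61539179, 0.26217709]), np.float32(196.14201)), (array([0.616152  , 0.26216656]), np.float32(211.22722))] (array([ 0.60585713, -0.27112522]), np.float32(160.64886))
[(array([0.61132204, 0.25415571]), np.float32(137.38194)), (array([0.6152036 , 0.25785733]), np.float32(189.30675))] (array([ 0.60545682, -0.27668321]), np.float32(250.0))
```

View pics/c10.png

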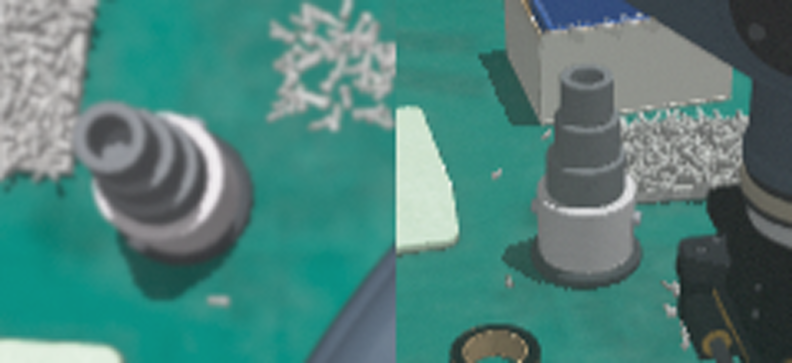

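The three-reducer nest stands straight (crop 112,140 top; 587,85 side). I grip the weight.

Call:
move_arm(
  series="0 0 38 0 0 0;0 0 76 0 0 0;0 0 114 0 0 0;0 0 145 0 0 0;0 0 164 0 0 0;0 0 170 0 0 0;0 0 170 0 0 0;0 0 170 0 0 0",
)

```text
time: 24.6
position: [0.6072, -0.274, 0.0193]
tool_rot: [1.0, 0.001, 0.001, 0.0]
ft_force: [0.1, 0.2, 0.6]
grip_width: 0.0738
grip_force: 0.0
```

Call:
move_arm(
  series="0 0 0 0 0 0;0 0 0 0 0 0;0 0 0 0 0 0;0 0 0 0 0 0;0 0 0 0 0 0;0 0 0 0 0 0;0 0 0 0 0 0;0 0 0 0 0 0",
  jaw=0.15,
  newtons=22,
)

```text
time: 25.27
position: [0.6062, -0.2749, 0.0184]
tool_rot: [1.0, 0.0, -0.0, -0.0]
ft_force: [0.5, -0.6, 0.5]
grip_width: 0.0315
grip_force: 21.8
```

Call:
move_arm(
  series="0 0 0 0 0 0;0 0 0 0 0 0;0 0 0 0 0 0",
)

```text
time: 25.52
position: [0.6063, -0.2749, 0.0184]
tool_rot: [1.0, 0.0, -0.0, 0.0]
ft_force: [-0.5, -0.1, 0.7]
grip_width: 0.0315
grip_force: 21.8
```

Call:
move_arm(
  series="0 0 -20 0 0 0;0 0 -55 0 0 0;0 0 -90 0 0 0;0 0 -125 0 0 0;0 0 -160 0 0 0;0 -10 -195 0 0 0;0 -35 -202 0 0 0;0 -75 -202 0 0 0",
)

```text
time: 26.18
position: [0.6088, -0.204, 0.2245]
tool_rot: [1.0, -0.002, 0.004, 0.003]
ft_force: [0.9, 0.5, -1.8]
grip_width: 0.0316
grip_force: 21.8
```

Call:
move_arm(
  series="1 -40 0 0 0 0;2 -80 0 0 0 0;3 -120 0 0 0 0;4 -160 0 0 0 0;6 -200 0 0 0 0;7 -240 0 0 0 0;8 -280 0 0 0 0;10 -320 0 0 0 0",
)

```text
time: 26.85
position: [0.6151, 0.122, 0.2199]
tool_rot: [1.0, 0.0, -0.001, 0.0]
ft_force: [1.4, -0.7, -0.3]
grip_width: 0.0316
grip_force: 21.8
```

Call:
move_arm(
  series="0 -40 0 0 0 0;0 -75 0 0 0 0;0 -105 0 0 0 0;0 -128 0 0 0 0;0 -140 0 0 0 0;0 -140 0 0 0 0;0 -140 0 0 0 0;0 -140 0 0 0 0",
)

```text
time: 27.52
position: [0.6158, 0.2584, 0.22]
tool_rot: [1.0, -0.0, -0.0, 0.001]
ft_force: [0.2, -0.2, -1.9]
grip_width: 0.0311
grip_force: 21.8
```

Call:
move_arm(
  series="0 0 0 0 0 0;0 0 0 0 0 0;0 0 0 0 0 0",
)

```text
time: 27.77
position: [0.6161, 0.2587, 0.2205]
tool_rot: [1.0, -0.0, 0.0, 0.0]
ft_force: [0.8, 0.1, -1.7]
grip_width: 0.0315
grip_force: 21.8
```

Call:
move_arm(
  series="0 -3 10 0 0 0;0 -3 22 0 0 0;0 -3 30 0 0 0;0 -3 36 0 0 0;0 -3 42 0 0 0;0 -3 48 0 0 0;0 -3 52 0 0 0;0 -3 52 0 0 0",
)

```text
time: 28.43
position: [0.6152, 0.2629, 0.1671]
tool_rot: [1.0, 0.0, -0.001, 0.0]
ft_force: [-0.8, 0.2, -0.6]
grip_width: 0.0315
grip_force: 21.8
```

Call:
move_arm(
  series="0 0 1 0 0 0;0 0 2 0 0 0;0 0 3 0 0 0;0 0 4 0 0 0;0 0 4 0 0 0",
)

```text
time: 28.85
position: [0.6158, 0.2631, 0.1644]
tool_rot: [1.0, 0.0, 0.0, -0.0]
ft_force: [0.6, -0.0, -1.4]
grip_width: 0.0315
grip_force: 21.8
```

Call:
move_arm(
  series="0 0 1 0 0 0;0 0 2 0 0 0;0 0 2.5 0 0 0;0 0 2.5 0 0 0",
)

```text
time: 29.18
position: [0.6161, 0.2631, 0.1627]
tool_rot: [1.0, 0.0, 0.0, -0.0]
ft_force: [-1.3, -0.2, 2.9]
grip_width: 0.0317
grip_force: 21.8
```

Call:
move_arm(
  series="0 0 0.6 0 0 0;0 0 1 0 0 0;0 0 1 0 0 0",
)

```text
time: 29.43
position: [0.6163, 0.2631, 0.1625]
tool_rot: [1.0, 0.001, 0.001, 0.0]
ft_force: [-3.1, -1.5, 6.6]
grip_width: 0.031
grip_force: 21.8
```

Call:
move_arm(
  series="0 0 0 0 0 0;0 0 0 0 0 0;0 0 0 0 0 0;0 0 0 0 0 0;0 0 -3 0 0 0;0 0 -15 0 0 0;0 0 -45 0 0 0;0 0 -70 0 0 0",
  jaw=0.85,
)

```text
time: 30.1
position: [0.6154, 0.2629, 0.2315]
tool_rot: [1.0, 0.0, -0.001, 0.0]
ft_force: [0.3, 0.2, 0.1]
grip_width: 0.0719
grip_force: 0.0
```

Call:
move_arm(
  series="-10 35 0 0 0 0;-20 75 0 0 0 0;-30 115 0 0 0 0;-40 155 0 0 0 0;-50 195 0 0 0 0;-60 230 0 0 0 0;-60 250 0 0 0 0;-60 250 0 0 0 0",
)

```text
time: 30.77
position: [0.5561, 0.0088, 0.2318]
tool_rot: [1.0, -0.002, 0.001, 0.001]
ft_force: [-0.6, -0.7, -0.4]
grip_width: 0.0738
grip_force: 0.0
```

Run:
```python
from h import *
s=robot.get_obs();print(s['position'],s['time'])
C={n:shot(n) for n in('top','side')}
a=C['top']['img'][60:280,90:270];b=C['side']['img'][50:270,200:320]
cv2.imwrite('pics/c11.png',cv2.resize(np.hstack([a,b])[:,:,::-1],None,fx=2.6,fy=2.6,interpolation=2))
```

```text
[0.55608461 0.00876627 0.23184264] 30.7667
```

View pics/c11.png

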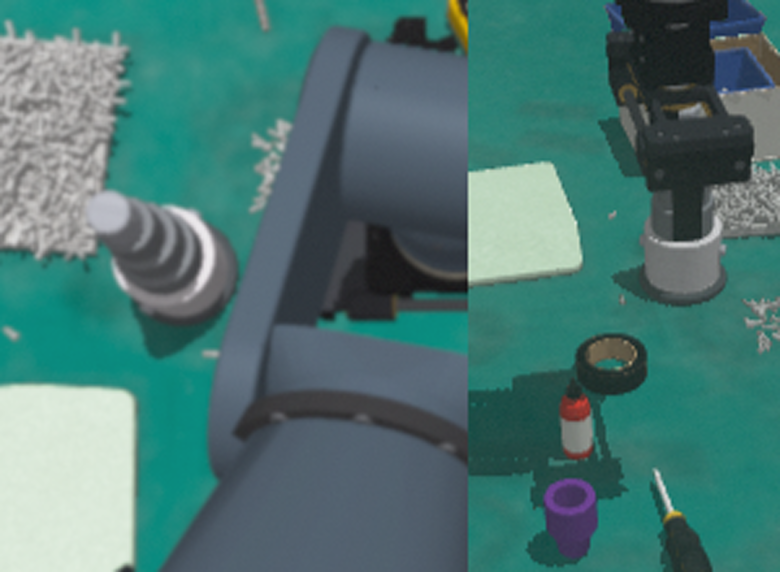

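The nest is complete and upright, with the weight on top at crop (108,212). The bottle, tape, driver and purple look-alike stand where they were. Handing in.

```bash
python3 -c "
from rig import robot
print(robot.hand_in())"
```

```text
the job is handed in; nothing more can be done
None
```

The nest is built in the bucket in the order asked (wide, middle, narrow, then the steel weight), each piece pushed lightly until it seated at the expected height. The bottle, tape, screwdriver and purple look-alike were left alone, and the job was handed in at about 31 s, with no verdict returned.

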